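# One more turn of pressure on the label press

### The arm

A 7-joint arm with a two-finger parallel gripper is mounted at the origin on the work surface. World frame = base frame: x ahead of the robot, y to its left, z up, the work surface at z = 0. Lengths are in m, angles in rad, forces in N, time in s.
With the tool pointing down it reaches from about 0.425 to 0.875 m from the base axis. Payload 8.4 kg.
Tool frame: the origin (TCP) lies at the very end of the fingers, on their centre line; the grasp point (between the pads) lies 19 mm behind it (pinch_z is the distance from the TCP to the grasp point, in m); z points along the fingers, y is the line along which they close (so a half turn about z gives the same grasp; the last joint's range is limited). The gripper opens to 87 mm and grips with 3 to 60 N. Pads are 19 mm wide; open, the fingers measure 117 mm over their backs; the gripper's body (75 mm by 190 mm) begins 51 mm behind the grasp point.
Start: joints at [1.172, 0.333, 0.04, 1.465, -0.013, 1.343, -0.059], TCP at [0.192, -0.621, 0.223] pointing down, gripper open.
Joint ranges: [-2.58, 2.58], [-0.38, 2.09], [-1.3, 1.39], [0.25, 2.4], [-1.5, 4.64], [0.08, 2.09], [-2.65, 2.65]. Speed limits (rad/s): [2.22, 2.22, 2.79, 2.79, 3.14, 3.14, 3.14].

### API

Orientations are given as a rotation vector (axis times angle).
In Python, from cell import * gives the robot as it stands.
- The arm moves only by the shell command python3 -m pendant 'ROWS'. ROWS is a JSON object of lists of equal length, an entry for each row: "dp": the shift along the world's x, y, z in mm, a list of three; "roll": the turn about the world's z in degrees; "grip": the closure in counts, from 0 (fully open) to 255 (shut). A call has exactly 10 rows; each row shifts and turns the commanded pose from where the row before left it; what a row does not reach is not made up. A row lasts 1/12 s, in which the tool goes at most 41.7 mm and 7.16 degrees, less where a joint would pass 70% of its speed; a pose out of reach is approached as far as the arm can. A call is refused whole if a number of a shift passes 41.7 or a number of a turn 7.16, either way. A call with a gripper value outside its range is refused whole. The fingers move at their own pace and stop on an object; the grip force is fixed at half the most. Time passes only in rows, so rows that do not move let the fingers close, or fill a call up. It gives the time, the measured TCP pose, the force, the opening and the grip force at its end, in the units of the state.
- get_state(): the state, without advancing time (a new reading comes with each control period).
- snapshot(name): name is "scene" or "top" or "wrist"; returns a dict with "color" (420x560x3 uint8, red, green, blue), "depth" (420x560 float32, m along the optical axis (not along the pixel's ray), 0 where there is no reading), "fov_y" (degrees; the focal length in pixels is half the picture's height over the tangent of half this angle, whatever the lens; pixels are square), "cx", "cy" (the principal point, pixels), "dist" ([k1, k2, p1, p2, k3] as OpenCV has them; the pictures are not rectified), "cam_to_world" (4x4, takes a point from camera to world coordinates); the wrist camera has in their place "tool_from_camera" (4x4, takes a point from camera to tool coordinates, whose origin is the TCP and whose axes are the flange's). Camera axes: x right, y up, looking along -z (the intrinsics and any distortion apply to the point x, -y, -z); pixel columns grow to the right and rows downward; lengths in m; the calibration is good to about 2 mm. A picture is of the moment at which its call begins: read the wrist's pose just before it.
- sign_off(): hands the job in; it is judged then, once.
Trained networks look in a picture, given as the dict that the camera call returned (one of the last four; its "shot" number tells which), for a name from the list of things; names that differ only in an ending like _2 or _b are one class to them, and where a whole thing is asked for, a point or a joint stands for the part that bears it (a point fixed in the world has none). Each returns a list of dicts, best first, with "confidence" (0 to 1); they miss things now and then, are a little off and sometimes report something else, mostly with a low value. They report only what shows in the picture. A call takes as long as a camera call.
- recognise(label, picture): "xyz" ([x, y, z] in m, in the coordinates of the camera as it stood for that picture, good to about 4 mm: the middle of the surface that is visible of it).
The state is a dict: "time_s": time; "qpos": joint angles; "joint_vel": joint speeds; "effort": joint torques, N m; "tcp_pos": TCP position; "orientation": TCP orientation; "ft_force": force on the tool from outside, world axes, zero at the start; "torque": the same for the moment, N m; "width": finger opening in m; "gripper_force": force on a finger pad.
Only numpy, scipy, OpenCV 4.12 (cv2) and the standard library are available. Lean on these libraries where they do the work, as an engineer would, in place of code of your own. Each camera call takes 0.05 s, during which the arm holds its last target. There are 200 camera calls.

### The job

The prints come off the little heat press too faint: give it one turn more pressure. With closed fingers or a fingertip, push the upright handle of the hand wheel on top of the press round clockwise (seen from above) through exactly one full turn, so that the handle stops where it started, then move clear. Push it gently: do not grip the handle or the wheel, and leave the things round the press alone.

Things in the scene. Friction and masses are not known exactly. Their poses are not given: they have to be found in the camera images.
- press: Small label heat press, fixed (cannot slide): dark base 270 x 190 mm, square platen, red upper pad, column at its rear (its +x), head beam 182 mm high with a red cover to 192 mm. Its front (-x) faces roughly towards the robot. Origin: on the bench (z 0), exactly under the vertical axis of the hand wheel. Only wheel and handle stand higher than 192 mm.
- wheel_hub (a point): Top centre of the hand wheel's hub, on its vertical axis, 218 mm above the bench. The wheel lies level on top of the press: a plain steel ring of 75 mm radius (to the middle of its 14 mm thick rim) with three spokes; rim top 215 mm above the bench.
- wheel (a joint): Turn of the hand wheel, rad; grows clockwise seen from above, 6.283 a turn. At q the handle stands at the press-frame angle 180 deg - q (anticlockwise from the press's +x). Starts between -2.6 and 2.6; no end stop within -9 to 16. Friction about 0.2 N m (3 N at the handle): it stays where it is left and does not run on. Each turn lowers the upper pad 5 mm.
- handle: Upright black grip at the end of one of the wheel's spokes, on the rim 75 mm from the wheel's axis: round, 26 mm across at the thickest, 55 mm tall, spinning freely on its own pin. Origin: centre of its underside, 218 mm above the bench; its top is 273 mm above the bench. It travels round with the wheel; its own yaw means nothing.
- brush: Flat brush with green handle lying on the bench beside the press, loose, to be left alone. Origin: under its middle; handle to its own -x.
- tape: Roll of tape lying flat on the bench, 90 mm across, 25 mm high, loose, to be left alone. Origin: centre of its underside.
- bottle: White closed bottle standing on the bench, 60 mm across, 150 mm high, loose, to be left alone. Origin: centre of its underside.
- mug: White mug standing on the bench, 80 mm across, 90 mm high, handle at its +y, loose, to be left alone. Origin: centre of its underside.

How it is judged:
By the outcome, as a careful person would: the job done as asked, in the order asked, and still so for the second after the job is handed in, with the robot touching nothing.
It also fails if it takes over 61 s, if anything falls off the work surface, if the arm or the gripper's body presses on something with over 40 N, if the wrist force passes 120 N, or if a joint passes its speed limit or range.

## Working session

There is one attempt and no reset: what is moved stays moved. The work goes in short steps, Python scripts to look and compute and a shell command to move; the robot and the scene stay as the last step left them, time stands still between calls to the robot, and variables do not carry over. Pictures are saved under pics/ and viewed, at most 10 in all, crops included, and the job is handed in when it is done.

```bash
mkdir -p pics
cat > h.py <<'E'
from cell import *
import numpy as np, cv2
def w(p,c): return (np.array(c["cam_to_world"])@np.r_[p,1])[:3]
def cloud(c):
    d=c["depth"]; H,W=d.shape; f=H/2/np.tan(np.radians(c["fov_y"])/2)
    v,u=np.nonzero(d>0)
    K=np.array([[f,0,c["cx"]],[0,f,c["cy"]],[0,0,1]])
    n=cv2.undistortPoints(np.c_[u,v].astype(float)[:,None],K,np.array(c["dist"]))[:,0]
    z=d[v,u]; P=np.c_[n[:,0]*z,-n[:,1]*z,-z]
    T=np.array(c["cam_to_world"]); return P@T[:3,:3].T+T[:3,3],u,v,c["color"][v,u]
E
python3 - <<'E'
from h import *
s=get_state();print(s)
for n in("scene","top"):
    c=snapshot(n);cv2.imwrite(f"pics/{n}.png",c["color"][...,::-1])
    for l in("handle","wheel_hub","press","brush","tape","bottle","mug"):
        print(n,l,[(w(r["xyz"],c).round(3),round(r["confidence"],2)) for r in recognise(l,c)[:2]])
    P,u,v,col=cloud(c)
    m=(P[:,2]>.235)&(P[:,2]<.285)&(P[:,0]>.35);print(m.sum(),P[m].mean(0) if m.any() else 0)
    m2=(P[:,2]>.262)&(P[:,2]<.285)&(P[:,0]>.35);print(m2.sum(),P[m2].mean(0),P[m2].min(0),P[m2].max(0))
E
```

```text
{'time_s': 0.0, 'qpos': array([ 1.171814  ,  0.33386406,  0.03981749,  1.46627927, -0.01336792,
        1.34327893, -0.05847647]), 'joint_vel': array([ 0.00013359, -0.00058682, -0.00111981,  0.00231297, -0.00080245,
       -0.00045445, -0.00028829]), 'effort': array([-8.05935542e-06, -6.56366372e+01,  1.33495923e+00, -4.03787220e+01,
       -5.98512520e-02,  4.51645860e-02,  1.58093526e-04]), 'tcp_pos': array([ 0.19180961, -0.62056718,  0.22168486]), 'orientation': array([-3.10484339e+00, -4.69011420e-01,  5.48545162e-04]), 'ft_force': array([-0.05154208,  1.06253587,  0.70567908]), 'torque': array([0.00738785, 0.0101361 , 0.01229156]), 'gripper_force': 0.0, 'width': 0.08751526707418632}
scene handle [(array([0.644, 0.016, 0.26 ]), 0.78)]
scene wheel_hub [(array([0.581, 0.046, 0.214]), 0.66)]
scene press [(array([0.647, 0.053, 0.122]), 0.87), (array([0.644, 0.016, 0.257]), 0.59)]
scene brush [(array([0.509, 0.259, 0.019]), 0.64)]
scene tape [(array([ 0.714, -0.146,  0.092]), 0.73), (array([0.637, 0.296, 0.025]), 0.59)]
scene bottle [(array([ 0.715, -0.148,  0.094]), 0.71)]
scene mug []
286 [0.64431828 0.01598673 0.26209034]
165 [0.64189371 0.01563487 0.27168896] [0.62721706 0.00438874 0.2621096 ] [0.65178371 0.02719485 0.27689766]
top handle [(array([0.636, 0.012, 0.274]), 0.57)]
top wheel_hub [(array([0.574, 0.043, 0.215]), 0.69)]
top press [(array([0.592, 0.059, 0.123]), 0.96)]
top brush [(array([0.5  , 0.253, 0.024]), 0.91)]
top tape [(array([0.634, 0.294, 0.024]), 0.8)]
top bottle [(array([ 0.692, -0.142,  0.1  ]), 0.91)]
top mug [(array([ 0.577, -0.221,  0.028]), 0.7), (array([0.638, 0.011, 0.273]), 0.6)]
125 [0.63611049 0.01487048 0.26678442]
99 [0.63755412 0.01410705 0.2710561 ] [0.62722708 0.00402215 0.26200212] [0.65000843 0.02529425 0.27641141]
```

Run:
```python
from h import *
from scipy.optimize import least_squares
h=np.array([.639,.0148])
for n in("scene","top"):
    c=snapshot(n);P,u,v,col=cloud(c)
    m=(P[:,2]>.206)&(P[:,2]<.224)&(np.hypot(P[:,0]-.575,P[:,1]-.045)<.1)
    Q=P[m]
    # rim: fit annulus
    def f(x):
        r=np.hypot(Q[:,0]-x[0],Q[:,1]-x[1])-.075
        return r
    r=least_squares(f,[.573,.044],loss="soft_l1",f_scale=.004).x
    for _ in range(5):
        k=np.abs(np.hypot(Q[:,0]-r[0],Q[:,1]-r[1])-.075)<.010
        q=Q[k]; r=least_squares(lambda x:np.hypot(q[:,0]-x[0],q[:,1]-x[1])-.075,r).x
    print(n,m.sum(),k.sum(),r,q[:,2].mean(),"handle r",np.hypot(*(h-r)),np.degrees(np.arctan2(*(h-r)[::-1])))
a=cv2.imread("pics/scene.png");b=cv2.imread("pics/top.png")
cv2.imwrite("pics/both.png",cv2.resize(np.vstack([a[:, :],b[:, :]]),(400,600)))
```

```text
scene 2093 1499 [0.57419468 0.04799462] 0.21390347321923397 handle r 0.07281217063427796 -27.122456780499775
top 1833 1284 [0.57192246 0.04737236] 0.21300817577530806 handle r 0.07456778423693 -25.900870733351983
```

View pics/top.png

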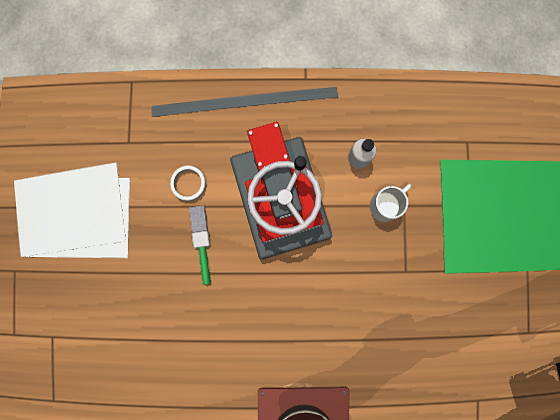

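View pics/scene.png

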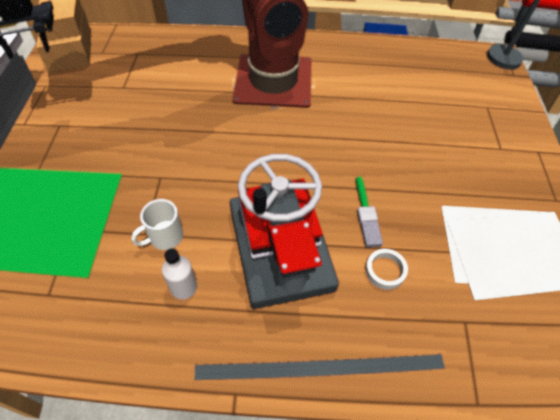

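```bash
python3 -m pendant '{"dp":[[0,0,20],[0,0,30],[15,23,30],[15,23,30],[15,23,0],[15,23,0],[15,23,0],[15,23,0],[15,23,0],[15,23,0]],"roll":[0,0,-1.5,-1.5,-1.5,-1.5,-1.5,-1.5,-1.5,-1.5],"grip":[255,255,255,255,255,255,255,255,255,255]}'; python3 -c "
from h import *
print(get_state()['qpos'])"
```

```text
time_s: 1.73
tcp_pos: [0.3125, -0.4358, 0.3327]
orientation: [3.138, 0.14, 0.0]
ft_force: [-0.3, -0.6, 0.6]
width: 0.0284
gripper_force: 0.0
[ 0.93779048  0.0695007  -0.07673075  1.55772552  0.00540748  1.51413791
 -0.62091603]
```

```bash
for i in 1; do python3 -m pendant '{"dp":[[17,25,0],[17,25,0],[17,25,0],[17,25,0],[17,25,0],[17,25,0],[17,25,0],[17,25,0],[17,25,0],[17,25,0]],"roll":[2.9,2.9,2.9,2.9,2.9,2.9,2.9,2.9,2.9,2.9],"grip":[255,255,255,255,255,255,255,255,255,255]}'; python3 -m pendant '{"dp":[[18,27,0],[18,27,0],[18,27,0],[18,27,0],[18,27,0],[18,27,0],[18,27,0],[18,27,0],[18,27,0],[9,14,0]],"roll":[2.9,2.9,2.9,2.9,2.9,2.9,2.9,2.9,2.9,2.9],"grip":[255,255,255,255,255,255,255,255,255,255]}'; done; python3 -c "
from h import *
print(get_state()['qpos'],get_state()['tcp_pos'])"
```

```text
time_s: 2.57
tcp_pos: [0.4825, -0.1857, 0.3328]
orientation: [3.001, 0.926, 0.001]
ft_force: [0.0, -0.6, 0.5]
width: 0.0005
gripper_force: 0.0
time_s: 3.4
tcp_pos: [0.6538, 0.074, 0.3319]
orientation: [-2.67, -1.652, -0.001]
ft_force: [-0.7, 0.2, 0.2]
width: 0.0005
gripper_force: 0.0
[ 0.23815251  0.38138996 -0.59541274  1.23206618  0.20840646  1.58849968
 -0.78203501] [0.65380939 0.07398101 0.33192025]
```

```bash
python3 -m pendant '{"dp":[[-7,-11,0],[0,0,-12],[0,0,-12],[0,0,-12],[0,0,-12],[0,0,-12],[0,0,-12],[0,0,-12],[0,0,-12],[0,0,0]],"roll":[0,0,0,0,0,0,0,0,0,0],"grip":[255,255,255,255,255,255,255,255,255,255]}'
python3 - <<'E'
import numpy as np
C=np.array([573,47.5]);a=np.radians(np.arange(12,-400,-6))
p=C+75*np.c_[np.cos(a),np.sin(a)]
r=np.round(p);print(p[0]);d=np.diff(r,axis=0)
for i in range(0,66,10): print(i,12-6*i,np.c_[d[i:i+10],0*d[i:i+10,:1]].astype(int).tolist(), p[min(i+10,len(p)-1)].round(1))
E
```

```text
time_s: 4.23
tcp_pos: [0.6448, 0.0587, 0.2333]
orientation: [-2.675, -1.645, 0.005]
ft_force: [-0.4, 0.0, -0.4]
width: 0.0003
gripper_force: 0.0
[646.36107006  63.09337681]
0 12 [[2, -8, 0], [0, -7, 0], [0, -8, 0], [-2, -8, 0], [-2, -8, 0], [-2, -7, 0], [-4, -7, 0], [-4, -7, 0], [-5, -6, 0], [-6, -5, 0]] [623.2  -8.2]
10 -48 [[-6, -5, 0], [-7, -4, 0], [-6, -4, 0], [-8, -3, 0], [-7, -2, 0], [-8, -1, 0], [-8, -1, 0], [-8, 1, 0], [-8, 1, 0], [-7, 2, 0]] [549.8 -23.8]
20 -108 [[-8, 3, 0], [-6, 4, 0], [-7, 4, 0], [-6, 5, 0], [-6, 5, 0], [-5, 6, 0], [-4, 7, 0], [-4, 7, 0], [-2, 7, 0], [-2, 8, 0]] [499.6  31.9]
30 -168 [[-2, 8, 0], [0, 7, 0], [0, 8, 0], [2, 8, 0], [2, 8, 0], [2, 7, 0], [4, 7, 0], [4, 7, 0], [5, 6, 0], [6, 5, 0]] [522.8 103.2]
40 -228 [[6, 5, 0], [7, 4, 0], [6, 4, 0], [8, 3, 0], [7, 2, 0], [8, 1, 0], [8, 0, 0], [8, 0, 0], [8, -1, 0], [7, -2, 0]] [596.2 118.8]
50 -288 [[8, -3, 0], [6, -4, 0], [7, -4, 0], [6, -5, 0], [6, -5, 0], [5, -6, 0], [4, -7, 0], [4, -7, 0], [2, -7, 0], [2, -8, 0]] [646.4  63.1]
60 -348 [[2, -8, 0], [0, -7, 0], [0, -8, 0], [-2, -8, 0], [-2, -8, 0], [-2, -7, 0], [-4, -7, 0], [-4, -7, 0]] [633.7   3.4]
```

```bash
python3 -m pendant '{"dp":[[3,-4,0],[0,-7,0],[0,-8,0],[-2,-8,0],[-2,-8,0],[-2,-7,0],[-4,-7,0],[-4,-7,0],[-5,-6,0],[-6,-5,0]],"roll":[0,0,0,0,0,0,0,0,0,0],"grip":[255,255,255,255,255,255,255,255,255,255]}'
python3 - <<'E'
from h import *
c=snapshot("scene");P,u,v,col=cloud(c)
m=(P[:,2]>.225)&(P[:,2]<.278)&(np.hypot(P[:,0]-.573,P[:,1]-.0475)<.1)&(col.max(1)<70)
print(m.sum(),P[m].mean(0),[(w(r["xyz"],c).round(3),round(r["confidence"],2)) for r in recognise("handle",c)[:2]])
cv2.imwrite("pics/s2.png",c["color"][60:300,150:450,::-1].repeat(2,0).repeat(2,1))
E
```

```text
time_s: 5.07
tcp_pos: [0.6237, -0.009, 0.2368]
orientation: [2.676, 1.644, 0.001]
ft_force: [2.5, 2.2, 3.5]
width: 0.0005
gripper_force: 1.8
94 [ 0.63067454 -0.00755487  0.25323957] []
```

View pics/s2.png

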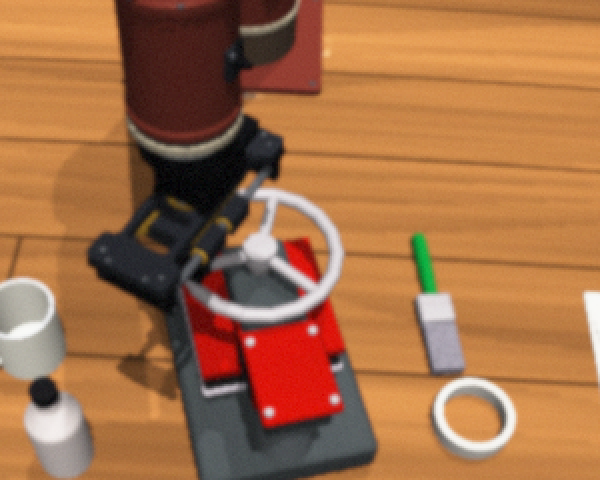

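The handle is hidden behind the fingers (at about (190,270) in the crop), the spokes have turned, and the force is about 3 N: the push works. Nothing else has moved.

```bash
python3 -m pendant '{"dp":[[-6,-5,0],[-7,-4,0],[-6,-4,0],[-8,-3,0],[-7,-2,0],[-8,-1,0],[-8,-1,0],[-8,1,0],[-8,1,0],[-7,2,0]],"roll":[0,0,0,0,0,0,0,0,0,0],"grip":[255,255,255,255,255,255,255,255,255,255]}'; python3 -m pendant '{"dp":[[-8,3,0],[-6,4,0],[-7,4,0],[-6,5,0],[-6,5,0],[-5,6,0],[-4,7,0],[-4,7,0],[-2,7,0],[-2,8,0]],"roll":[0,0,0,0,0,0,0,0,0,0],"grip":[255,255,255,255,255,255,255,255,255,255]}'
python3 - <<'E'
from h import *
for n in("scene","top"):
    c=snapshot(n);P,u,v,col=cloud(c)
    m=(P[:,2]>.225)&(P[:,2]<.278)&(np.hypot(P[:,0]-.573,P[:,1]-.0475)<.1)&(col.max(1)<70)
    print(m.sum(),P[m].mean(0),[(w(r["xyz"],c).round(3),round(r["confidence"],2)) for r in recognise("handle",c)[:2]])
    cv2.imwrite(f"pics/{n}3.png",c["color"][60:300,150:450,::-1].repeat(2,0).repeat(2,1))
E
```

```text
time_s: 6.0
tcp_pos: [0.55, -0.024, 0.2365]
orientation: [2.676, 1.645, -0.0]
ft_force: [2.0, -0.3, -2.2]
width: 0.0005
gripper_force: 1.4
time_s: 6.83
tcp_pos: [0.5004, 0.0325, 0.2365]
orientation: [-2.676, -1.645, 0.001]
ft_force: [-0.0, -3.0, -0.1]
width: 0.0008
gripper_force: 1.5
297 [0.50695281 0.0540486  0.25530034] [(array([0.502, 0.063, 0.254]), 0.47)]
0 [nan nan nan] []<stdin>:5: RuntimeWarning: Mean of empty slice.
  ret = um.true_divide(
```

View pics/scene3.png

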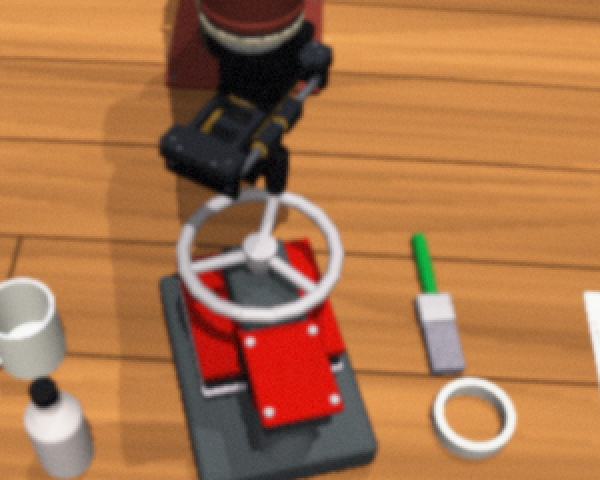

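The handle at (278,170) is being carried ahead of the fingers. On I go.

```bash
python3 -m pendant '{"dp":[[-2,8,0],[0,7,0],[0,8,0],[2,8,0],[2,8,0],[2,7,0],[4,7,0],[4,7,0],[5,6,0],[6,5,0]],"roll":[0,0,0,0,0,0,0,0,0,0],"grip":[255,255,255,255,255,255,255,255,255,255]}'; python3 -m pendant '{"dp":[[6,5,0],[7,4,0],[6,4,0],[8,3,0],[7,2,0],[8,1,0],[8,0,0],[8,0,0],[8,-1,0],[7,-2,0]],"roll":[0,0,0,0,0,0,0,0,0,0],"grip":[255,255,255,255,255,255,255,255,255,255]}'
python3 -m pendant '{"dp":[[8,-3,0],[6,-4,0],[7,-4,0],[6,-5,0],[6,-5,0],[5,-6,0],[4,-7,0],[4,-7,0],[2,-7,0],[0,0,0]],"roll":[0,0,0,0,0,0,0,0,0,0],"grip":[255,255,255,255,255,255,255,255,255,255]}'
cat > m.py <<'E'
from h import *
ref={"scene":None,"top":None}
out=[]
for n in("scene","top"):
    c=snapshot(n);P,u,v,col=cloud(c)
    m=(P[:,2]>.262)&(P[:,2]<.285)&(np.hypot(P[:,0]-.573,P[:,1]-.0475)<.1)&(P[:,0]>.35)&(col.max(1)<70)
    if m.any():
        q=P[m];mid=np.array([q.min(0),q.max(0)]).mean(0)
        print(n,m.sum(),q.mean(0).round(4),mid.round(4),np.degrees(np.arctan2(q[:,1].mean()-.0475,q[:,0].mean()-.573)),u[m].mean(),v[m].mean())
    print([(w(r["xyz"],c).round(3),round(r["confidence"],2)) for r in recognise("handle",c)[:2]])
    cv2.imwrite(f"pics/{n}_m.png",c["color"][60:300,150:450,::-1].repeat(2,0).repeat(2,1))
E
python3 m.py
```

```text
time_s: 7.87
tcp_pos: [0.5242, 0.1039, 0.2365]
orientation: [-2.675, -1.646, 0.001]
ft_force: [-2.6, -3.4, 1.0]
width: 0.0004
gripper_force: 1.8
time_s: 8.7
tcp_pos: [0.5978, 0.119, 0.2364]
orientation: [-2.676, -1.645, 0.0]
ft_force: [-3.4, 0.5, -2.0]
width: 0.0004
gripper_force: 1.5
time_s: 9.53
tcp_pos: [0.6459, 0.0684, 0.2367]
orientation: [2.677, 1.641, 0.0]
ft_force: [0.5, -0.1, -0.2]
width: 0.0005
gripper_force: 0.2
scene 65 [0.649  0.0483 0.2737] [0.6509 0.0514 0.2719] 0.6027873915071149 277.73846153846154 197.96923076923076
[(array([0.643, 0.04 , 0.268]), 0.52)]
[]
```

View pics/scene_m.png

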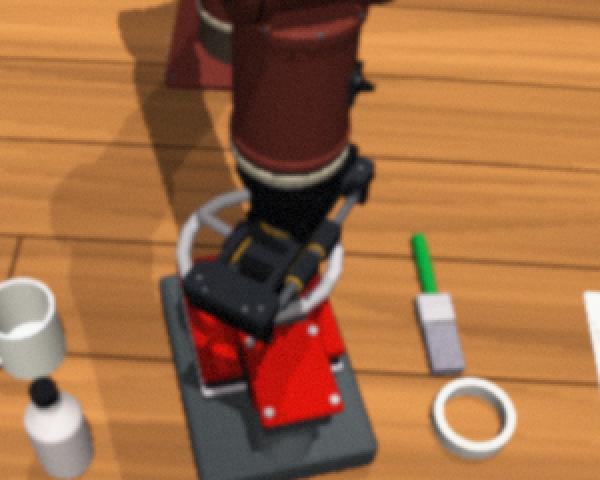

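```bash
python3 -m pendant '{"dp":[[1,-5,0],[1,-5,0],[0,-5,0],[0,-5,0],[0,-6,0],[0,0,0],[0,10,0],[2,10,0],[0,0,30],[0,0,40]],"roll":[0,0,0,0,0,0,0,0,0,0],"grip":[255,255,255,255,255,255,255,255,255,255]}'; python3 -m pendant '{"dp":[[0,0,30],[-30,30,0],[-30,30,0],[-30,30,0],[-30,30,0],[-30,30,0],[-30,30,0],[0,0,0],[0,0,0],[0,0,0]],"roll":[0,0,0,0,0,0,0,0,0,0],"grip":[255,255,255,255,255,255,255,255,255,255]}'
python3 m.py
python3 - <<'E'
# reference from the initial pictures: dark-pixel blob near handle
from h import *
for n in("scene","top"):
    im=np.hstack([cv2.imread(f"pics/{n}.png")[60:300,150:450].repeat(2,0).repeat(2,1),cv2.imread(f"pics/{n}_m.png")])
    cv2.imwrite(f"pics/{n}_cmp.png",cv2.resize(im,(800,320)))
a=np.vstack([cv2.imread(f"pics/{n}_cmp.png")[:300] for n in("scene","top")]);cv2.imwrite("pics/cmp.png",a)
E
```

```text
time_s: 10.57
tcp_pos: [0.647, 0.0667, 0.3036]
orientation: [-2.671, -1.647, 0.01]
ft_force: [0.5, -0.6, 1.1]
width: -0.0
gripper_force: 0.0
time_s: 11.4
tcp_pos: [0.472, 0.2422, 0.3366]
orientation: [2.674, 1.647, -0.0]
ft_force: [1.5, -0.5, -0.1]
width: 0.0003
gripper_force: 0.0
scene 152 [0.645  0.0207 0.2715] [0.6426 0.0207 0.2692] -20.439452617521216 261.9407894736842 196.0
[(array([0.645, 0.021, 0.257]), 0.7)]
top 92 [0.6398 0.018  0.2711] [0.6403 0.0187 0.2699] -23.87396701261042 298.4130434782609 160.5326086956522
[(array([0.639, 0.017, 0.273]), 0.52)]
```

View pics/cmp.png

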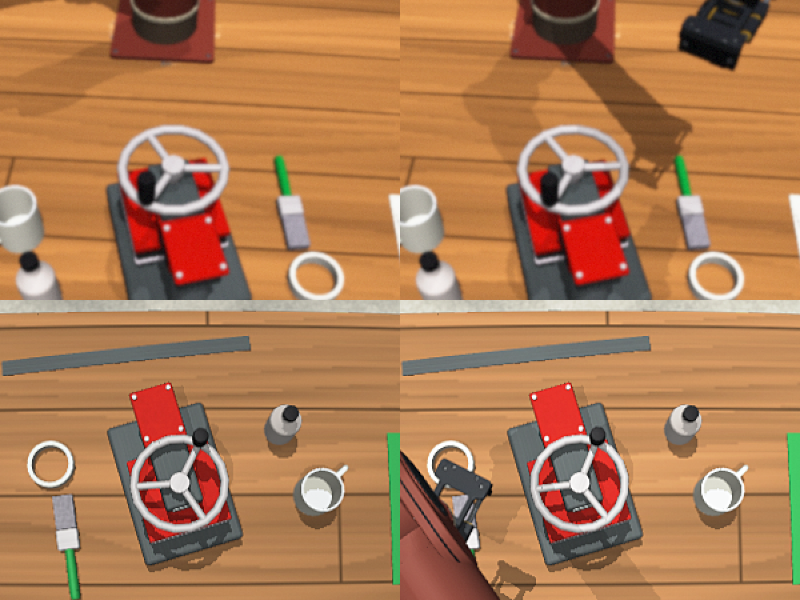

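```bash
cat > rot.py <<'E'
from h import *
def polar(img,c,z=.213,C=(.573,.0475)):
    a=np.radians(np.arange(0,360,.25)); r=np.linspace(.025,.062,30)
    A,R=np.meshgrid(a,r,indexing="ij")
    X=np.stack([C[0]+R*np.cos(A),C[1]+R*np.sin(A),0*A+z],-1).reshape(-1,3)
    T=np.linalg.inv(np.array(c["cam_to_world"]));q=X@T[:3,:3].T+T[:3,3];q=q*[1,-1,-1]
    H,W=img.shape[:2];f=H/2/np.tan(np.radians(c["fov_y"])/2)
    K=np.array([[f,0,c["cx"]],[0,f,c["cy"]],[0,0,1]])
    uv=cv2.projectPoints(q,np.zeros(3),np.zeros(3),K,np.array(c["dist"]))[0].reshape(*A.shape,2).astype(np.float32)
    g=cv2.remap(img.min(2).astype(np.float32),uv[...,0],uv[...,1],cv2.INTER_CUBIC)
    return np.clip(g,60,200).mean(1)
for n in("scene","top"):
    c=snapshot(n); g0=polar(cv2.imread(f"pics/{n}.png"),c); g1=polar(c["color"],c)
    def pk(g):
        # spoke peaks: centroid near maxima
        F=[]
        h=g.copy()
        for _ in range(3):
            i=int(h.argmax());k=np.arange(i-40,i+41);wt=np.clip(g[k%1440]-g.min()-25,0,None)
            F.append((k*wt).sum()/wt.sum()/4);h[np.arange(i-160,i+161)%1440]=0
        return np.sort(np.array(F)%360).round(1)
    s=np.arange(-60,61);cc=[((np.roll(g1,k)-g1.mean())*(g0-g0.mean())).sum() for k in s];i=int(np.argmax(cc))
    print(n,"remaining shift deg (neg=cw)",s[i]/4,pk(g0),pk(g1))
    # dark handle blob
    for im in(cv2.imread(f"pics/{n}.png"),c["color"]):
        y0,x0=(202,258) if n=="scene" else (162,299)
        b=im[y0-16:y0+14,x0-18:x0+18].max(2)<45; yy,xx=np.nonzero(b);print(b.sum(),xx.mean()+x0-18,yy.mean()+y0-16)
E
python3 rot.py
```

```text
scene remaining shift deg (neg=cw) -3.75 [ 92.1 212.1 337. ] [ 96.1 215.8 341.3]
244 259.4139344262295 200.58196721311475
246 261.7357723577236 201.6991869918699
top remaining shift deg (neg=cw) -3.75 [ 95.4 212.5 333.2] [ 99.5 215.8 337.3]
69 299.0869565217391 164.97101449275362
52 297.28846153846155 164.73076923076923
```

Both cameras agree: 3.9° clockwise are left (about 5 mm). I'll go back behind the handle and finish in small steps.

```bash
python3 -m pendant '{"dp":[[30,-30,0],[30,-30,0],[30,-30,0],[30,-30,0],[30,-30,0],[30,-30,0],[0,0,0],[0,0,-30],[0,0,-30],[0,0,-20]],"roll":[0,0,0,0,0,0,0,0,0,0],"grip":[255,255,255,255,255,255,255,255,255,255]}';  python3 -m pendant '{"dp":[[0,0,-20],[0,0,0],[0,-5,0],[0,-5,0],[0,-5,0],[0,0,0],[0,0,0],[0,0,0],[0,0,0],[0,0,0]],"roll":[0,0,0,0,0,0,0,0,0,0],"grip":[255,255,255,255,255,255,255,255,255,255]}'
```

```text
time_s: 12.53
tcp_pos: [0.6485, 0.0642, 0.2534]
orientation: [-2.676, -1.643, 0.003]
ft_force: [-0.2, 0.0, -0.5]
width: 0.0006
gripper_force: 0.0
time_s: 13.37
tcp_pos: [0.6489, 0.0504, 0.2367]
orientation: [-2.676, -1.646, -0.0]
ft_force: [-0.5, 0.6, 0.5]
width: 0.0005
gripper_force: 0.0
```

```bash
python3 -m pendant '{"dp":[[0,-3,0],[0,-3,0],[0,-2,0],[0,-2,0],[0,-1,0],[-1,-1,0],[0,0,0],[0,0,0],[0,0,0],[0,0,0]],"roll":[0,0,0,0,0,0,0,0,0,0],"grip":[255,255,255,255,255,255,255,255,255,255]}';  python3 -m pendant '{"dp":[[0,10,0],[0,10,0],[0,0,30],[0,0,40],[0,0,30],[-30,30,0],[-30,30,0],[-30,30,0],[-30,30,0],[-30,30,0]],"roll":[0,0,0,0,0,0,0,0,0,0],"grip":[255,255,255,255,255,255,255,255,255,255]}'; python3 -m pendant '{"dp":[[-30,30,0],[-20,20,0],[0,0,0],[0,0,0],[0,0,0],[0,0,0],[0,0,0],[0,0,0],[0,0,0],[0,0,0]],"roll":[0,0,0,0,0,0,0,0,0,0],"grip":[255,255,255,255,255,255,255,255,255,255]}';python3 rot.py; python3 m.py
```

```text
time_s: 14.2
tcp_pos: [0.6479, 0.0381, 0.2366]
orientation: [-2.676, -1.646, -0.0]
ft_force: [0.8, 0.8, -0.7]
width: 0.0007
gripper_force: 1.1
time_s: 15.03
tcp_pos: [0.4984, 0.2075, 0.3366]
orientation: [2.675, 1.647, -0.0]
ft_force: [0.2, 0.7, 0.4]
width: 0.0003
gripper_force: 0.0
time_s: 15.87
tcp_pos: [0.4514, 0.2545, 0.3364]
orientation: [-2.676, -1.644, 0.0]
ft_force: [0.1, -0.5, 0.4]
width: 0.0004
gripper_force: 0.0
scene remaining shift deg (neg=cw) -1.25 [ 92.1 212.1 337. ] [ 93.3 213.4 338.5]
244 259.4139344262295 200.58196721311475
244 260.1967213114754 201.0860655737705
top remaining shift deg (neg=cw) -1.25 [ 95.4 212.5 333.2] [ 96.2 213.4 335.1]
69 299.0869565217391 164.97101449275362
57 298.3859649122807 165.50877192982455
scene 145 [0.6439 0.0175 0.2715] [0.6411 0.0171 0.2696] -22.963856354729682 260.1655172413793 195.33793103448275
[(array([0.644, 0.015, 0.258]), 0.68)]
top 100 [0.6385 0.0156 0.2709] [0.6393 0.0156 0.2705] -25.935966530935715 299.53 161.12
[(array([0.638, 0.013, 0.274]), 0.6)]
```

1.25° (1.6 mm) is left; one more nudge to y ≈ 0.0365.

```bash
python3 -m pendant '{"dp":[[29,-29,0],[28,-28,0],[28,-28,0],[28,-28,0],[28,-28,0],[28,-28,0],[28,-26,0],[0,0,0],[0,0,-30],[0,0,-30]],"roll":[0,0,0,0,0,0,0,0,0,0],"grip":[255,255,255,255,255,255,255,255,255,255]}';  python3 -m pendant '{"dp":[[0,0,-20],[0,0,-20],[0,0,0],[0,-5,0],[0,-5,0],[0,-5,0],[0,0,0],[0,0,0],[0,0,0],[0,0,0]],"roll":[0,0,0,0,0,0,0,0,0,0],"grip":[255,255,255,255,255,255,255,255,255,255]}'
```

```text
time_s: 17.0
tcp_pos: [0.6495, 0.0597, 0.2768]
orientation: [2.677, 1.644, 0.005]
ft_force: [-0.1, 0.5, -1.1]
width: 0.0006
gripper_force: 0.0
time_s: 17.83
tcp_pos: [0.6482, 0.0451, 0.2369]
orientation: [2.676, 1.646, 0.001]
ft_force: [-0.9, 0.8, -0.8]
width: 0.0002
gripper_force: 0.0
```

```bash
python3 -m pendant '{"dp":[[0,-3,0],[0,-2,0],[0,-1,0],[0,-1,0],[0,-1,0],[0,-0.6,0],[0,0,0],[0,0,0],[0,0,0],[0,0,0]],"roll":[0,0,0,0,0,0,0,0,0,0],"grip":[255,255,255,255,255,255,255,255,255,255]}';  python3 -m pendant '{"dp":[[0,10,0],[0,10,0],[0,0,30],[0,0,40],[0,0,30],[-30,30,0],[-30,30,0],[-30,30,0],[-30,30,0],[-30,30,0]],"roll":[0,0,0,0,0,0,0,0,0,0],"grip":[255,255,255,255,255,255,255,255,255,255]}'; python3 -m pendant '{"dp":[[-30,30,0],[-20,20,0],[0,0,0],[0,0,0],[0,0,0],[0,0,0],[0,0,0],[0,0,0],[0,0,0],[0,0,0]],"roll":[0,0,0,0,0,0,0,0,0,0],"grip":[255,255,255,255,255,255,255,255,255,255]}';python3 rot.py; python3 m.py
```

```text
time_s: 18.67
tcp_pos: [0.6482, 0.0363, 0.2366]
orientation: [2.676, 1.646, 0.0]
ft_force: [2.2, 1.8, -0.9]
width: 0.0003
gripper_force: 1.4
time_s: 19.5
tcp_pos: [0.4986, 0.2055, 0.3365]
orientation: [2.675, 1.646, -0.001]
ft_force: [1.9, 0.3, 1.3]
width: 0.0004
gripper_force: 0.0
time_s: 20.33
tcp_pos: [0.4517, 0.2526, 0.3364]
orientation: [-2.676, -1.644, 0.0]
ft_force: [0.5, 0.8, 0.7]
width: 0.0004
gripper_force: 0.0
scene remaining shift deg (neg=cw) -0.25 [ 92.1 212.1 337. ] [ 92.4 212.4 337.5]
244 259.4139344262295 200.58196721311475
246 259.7886178861789 200.6869918699187
top remaining shift deg (neg=cw) -0.5 [ 95.4 212.5 333.2] [ 95.5 212.6 334.6]
69 299.0869565217391 164.97101449275362
60 298.53333333333336 165.15
scene 143 [0.6432 0.0169 0.2715] [0.64   0.017  0.2693] -23.53384923412537 259.8811188811189 195.02797202797203
[(array([0.645, 0.018, 0.256]), 0.81)]
top 95 [0.638  0.0145 0.2717] [0.6389 0.0147 0.2701] -26.94204266830207 300.09473684210525 161.31578947368422
[(array([0.637, 0.013, 0.274]), 0.71)]
```

Within about 0.4° of the start, arm clear.

```bash
python3 -c "
from cell import *
print(sign_off())"
```

```text
the job is handed in; nothing more can be done
None
```

I pushed the hand wheel one full turn clockwise. The handle stopped about 0.4° short of where it started, by my own camera comparison. The arm is clear, nothing round the press was touched, and the job is handed in.

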